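Check the sprung balls of the feed rail by fingertip

TASK

Before the flat steel bar goes on to be drilled, check that every ball of the aluminium feed rail moves freely. With the fingertips push the swing stop, whose arm lies across the row, round to the back until it is clear of the balls and leave it there; then run the closed fingertips lightly over all five balls in one continuous stroke, staying low between them, from the end where the stop is to the far end, so that each ball sinks a little in its turn and springs back. Do not press any ball right down, do not shift, pinch or lift the rail, and leave everything else where it lies.

Things in the scene. Friction and masses are not known exactly. Their poses are not given: they have to be found in the camera images.
- feed_rail: Feed rail: slotted aluminium profile, 40 wide (x), 330 long (y), loose on rubber feet (3 kg), five steel balls in cups along its top. Origin: centre of its underside on the bench; y along the row towards the stop end, x to the back (pivot side), z up. Cup rims are 58 mm, raised ball tops 70 mm above the bench. Balls 1 to 5 stand at x = 0, y = +112, +56, 0, -56, -112 mm.
- ball_1_top (a point): Top of ball 1 when raised, 70 mm above the bench (fixed to the rail; it does not sink with the ball). The balls are 30 mm across and stand 12 mm out of their cups. Ball 1 is at the stop end.
- ball_2_top (a point): Top of ball 2 when raised, 70 mm above the bench (fixed to the rail; it does not sink with the ball). The balls are 30 mm across and stand 12 mm out of their cups.
- ball_3_top (a point): Top of ball 3 when raised, 70 mm above the bench (fixed to the rail; it does not sink with the ball). The balls are 30 mm across and stand 12 mm out of their cups.
- ball_4_top (a point): Top of ball 4 when raised, 70 mm above the bench (fixed to the rail; it does not sink with the ball). The balls are 30 mm across and stand 12 mm out of their cups.
- ball_5_top (a point): Top of ball 5 when raised, 70 mm above the bench (fixed to the rail; it does not sink with the ball). The balls are 30 mm across and stand 12 mm out of their cups. Ball 5 is at the far end.
- ball_1 (a joint): How far ball 1 is pressed down, m: 0 raised, 0.010 bottomed on its seat. It is sprung (about 1.6 N to start, 0.5 N more for each mm), turns freely in its cup, so a passing fingertip drags little, and springs back by itself.
- ball_2 (a joint): How far ball 2 is pressed down, m: 0 raised, 0.010 bottomed on its seat. It is sprung (about 1.6 N to start, 0.5 N more for each mm), turns freely in its cup, so a passing fingertip drags little, and springs back by itself.
- ball_3 (a joint): How far ball 3 is pressed down, m: 0 raised, 0.010 bottomed on its seat. It is sprung (about 1.6 N to start, 0.5 N more for each mm), turns freely in its cup, so a passing fingertip drags little, and springs back by itself.
- ball_4 (a joint): How far ball 4 is pressed down, m: 0 raised, 0.010 bottomed on its seat. It is sprung (about 1.6 N to start, 0.5 N more for each mm), turns freely in its cup, so a passing fingertip drags little, and springs back by itself.
- ball_5 (a joint): How far ball 5 is pressed down, m: 0 raised, 0.010 bottomed on its seat. It is sprung (about 1.6 N to start, 0.5 N more for each mm), turns freely in its cup, so a passing fingertip drags little, and springs back by itself.
- stop_arm (a joint): Angle of the swing stop, rad: 0 = arm across the row between balls 1 and 2, pointing to the rail's -x; it grows as the arm swings about its upright pivot past ball 1 to the back; 1.57 = parallel to the rail, behind ball 1, pointing to the rail's +y; 2.0 = limit. Light friction (about 1 N at the tip); it stays where it is left.
- stop_pivot (a point): Middle of the stop's pivot, behind the row (rail x = +45 mm, y = +84 mm), 86 mm above the bench, at mid height of the arm.
- stop_tip (a point): Free end of the stop's arm, 72 mm from the pivot. The arm is a bar 14 mm thick and 22 mm high: underside 75 mm, top 97 mm above the bench, so it passes 5 mm over the ball tops.
- sanding_block: Brown sanding block, 62 x 111 x 32 mm, lying loose behind the rail; a bystander. Origin: centre of its underside.
- spanner: Steel spanner, 19 x 136 x 8 mm, lying loose in front of the rail; a bystander. Origin: centre of its underside.
- screwdriver: Screwdriver with a red handle, 28 x 215 x 25 mm, lying loose behind the far half of the rail; a bystander. Origin: centre of its underside.
- tape_measure: Yellow tape measure, 37 x 78 x 62 mm, standing loose beyond the far end of the rail; a bystander. Origin: centre of its underside.
- steel_bar: Flat steel bar, 50 x 180 x 10 mm, lying loose to the left, partly drilled; the next workpiece, a bystander here. Origin: centre of its underside.

How it is judged:
By the outcome, as a careful person would: the job done as asked, in the order asked, and still so for the second after the job is handed in, with the robot touching nothing.
It also fails if it takes over 48 s, if anything falls off the work surface, if the arm or the gripper's body presses on something with over 40 N, if the wrist force passes 120 N, or if a joint passes its speed limit or range.

ROBOT

A 6-joint arm with a two-finger parallel gripper is mounted at the origin on a cart in front of the work surface, level with it; the furniture and walls round the work are solid. World frame = base frame: x ahead of the robot, y to its left, z up, the work surface at z = 0. Lengths are in m, angles in rad, forces in N, time in s.
With the tool pointing down it reaches from about 0.35 to 1 m from the base axis. Payload 7.1 kg.
Tool frame: the origin (TCP) lies between the finger pads, 19 mm behind the fingertips; this is the grasp point; z points along the fingers, y is the line along which they close (so a half turn about z gives the same grasp; the last joint's range is limited). The gripper opens to 85 mm and grips with 20 to 120 N. Pads are 22 mm wide; open, the fingers measure 114 mm over their backs; the gripper's body (76 mm by 85 mm) begins 54 mm behind the grasp point. The pads swing forward as they close: fully open they stand 13 mm farther back than shut.
Start: joints at [-0.019, 0.423, 1.63, -0, 1.089, -0.019], TCP at [0.625, 0, 0.25] pointing down, gripper open.
Joint ranges: [-3, 3], [-0.9, 2.11], [0.09, 2.58], [-1.31, 4.45], [0.11, 2.69], [-2.54, 2.54]. Speed limits (rad/s): [2.39, 2.39, 3.01, 3.14, 3.14, 3.14].

INTERFACE

Orientations are given as a 3x3 rotation matrix whose columns are the frame's x, y, z axes.
In Python, from plant import robot gives the robot as it stands.
- The arm moves only by the tool drive_tool, never from a script. Its argument "motion" is a list that holds one entry, the list of rows, each a list of 7 numbers: the shift along the tool's x, y, z in m, then the turn, a rotation vector about the tool's x, y, z in rad, then the gripper command: -1 is fully open, 1 is shut, values between are in proportion. In form: [[[x, y, z, rx, ry, rz, hand], ...]]. A call has 1 to 12 rows; each row is the pose to reach, as a shift and turn from the pose commanded when the call began, along the tool's axes at that moment; what a row does not reach only later rows make up. A row lasts 1/8 s, in which the tool goes at most 62.5 mm and 10.7 degrees, less where a joint would pass 70% of its speed; a pose out of reach is approached as far as the arm can. A call with a gripper value outside its range is refused whole. The fingers move at their own pace and stop on an object; "squeeze" is the grip in N (left out, the last holds). Time passes only in rows, so rows that repeat a pose let the fingers close. It gives the time, the measured TCP pose, the force, the opening and the grip force at its end, in the units of the state.
- robot.state(): the state, without advancing time (a new reading comes with each control period).
- robot.read_camera(name): name is "scene" or "side" or "wrist"; returns a dict with "img" (384x512x3 uint8, red, green, blue), "fx", "fy", "cx", "cy" (pixels), "view" (4x4, takes a point from world to camera coordinates). Camera axes: x right, y down, z forward; pixel columns grow to the right and rows downward; lengths in m; the calibration is good to about 2 mm. A picture is of the moment at which its call begins. There is no depth.
- robot.job_done(): hands the job in; it is judged then, once.
The state is a dict: "clock": time; "joints": joint angles; "qd": joint speeds; "effort": joint torques, N m; "ee_pos": TCP position; "tool_rot": TCP orientation; "wrist_force": force on the tool from outside, world axes, zero at the start; "wrist_torque": the same for the moment, N m; "gripper_width": finger opening in m; "grip_force": force on a finger pad.
Only numpy, scipy, OpenCV 4.12 (cv2) and the standard library are available. Lean on these libraries where they do the work, as an engineer would, in place of code of your own. Each camera call takes 0.05 s, during which the arm holds its last target. There are 200 camera calls.

## Working session

There is one attempt and no reset: what is moved stays moved. The work goes in short steps, Python scripts to look and compute and a tool call to move; the robot and the scene stay as the last step left them, time stands still between calls to the robot, and variables do not carry over. Pictures are saved under pics/ and viewed, at most 10 in all, crops included, and the job is handed in when it is done.

Besides the shell and the picture viewer there is one more tool, called after "Request:" by a JSON object that holds its "fn" and its "kwargs". drive_tool: Moves the arm, as the interface text tells. Its arguments: {"type":"object","properties":{"motion":{"type":"array","items":{"type":"array","items":{"type":"array","items":{"type":"number"}}}},"squeeze":{"type":"number"}},"required":["motion"]}

```bash
mkdir -p pics; cat > h.py <<'E'
import numpy as np, cv2
from plant import robot
def cam(n,save=None):
    c=robot.read_camera(n)
    if save: cv2.imwrite('pics/'+save,c['img'][:,:,::-1])
    return c
def ray(c,u,v):
    V=np.array(c['view']);R=V[:3,:3];o=-R.T@V[:3,3]
    return o,R.T@np.array([(u-c['cx'])/c['fx'],(v-c['cy'])/c['fy'],1])
def plane(c,u,v,z):
    o,d=ray(c,u,v);return o+d*(z-o[2])/d[2]
def proj(c,p):
    V=np.array(c['view']);q=V[:3,:3]@np.array(p)+V[:3,3]
    return c['fx']*q[0]/q[2]+c['cx'],c['fy']*q[1]/q[2]+c['cy']
E
python3 - <<'E'
from h import *
a=cam('scene','a.png');b=cam('side','b.png');w=cam('wrist','w.png')
for c in(a,b,w):print(c['fx'],c['cx'],c['cy'],np.round(ray(c,256,192),3).tolist())
ims=[c['img'][:,:,::-1] for c in(a,b,w)]
print(robot.state())
E
```

```text
442.3455687503312 257.88104433401134 192.96910027858044 [[-0.036, -0.541, 0.611], [0.615, 0.596, -0.517]]
396.40409111598836 255.9940884560703 192.7611888739738 [[0.111, 0.793, 0.724], [0.433, -0.668, -0.606]]
296.3839179717326 252.10941828760292 191.25143910333037 [[0.624, 0.068, 0.374], [0.012, -0.27, -0.963]]
{'clock': 0.15, 'joints': array([-1.90417785e-02,  4.23690342e-01,  1.63047383e+00,  2.37643504e-05,
        1.08861296e+00, -1.90199867e-02]), 'qd': array([ 0.00169111, -0.00132103, -0.00228336, -0.00161691,  0.0016727 ,
        0.00065859]), 'effort': array([-4.44887983e-04, -5.57771087e+01, -2.82016718e+01, -7.78417484e-05,
        4.77195630e-03,  2.40273175e-05]), 'ee_pos': array([6.24612964e-01, 1.29231616e-05, 2.49424580e-01]), 'tool_rot': array([[ 3.28499898e-05,  9.99999299e-01, -1.18385923e-03],
       [ 9.99999999e-01, -3.27983915e-05,  4.36041759e-05],
       [ 4.35653166e-05, -1.18386066e-03, -9.99999298e-01]]), 'wrist_force': array([-0.23666295, -0.40025626,  0.21160816]), 'wrist_torque': array([ 0.02026916, -0.03828577,  0.01105211]), 'grip_force': 0.0, 'gripper_width': 0.08506878823301181}
```

View pics/a.png

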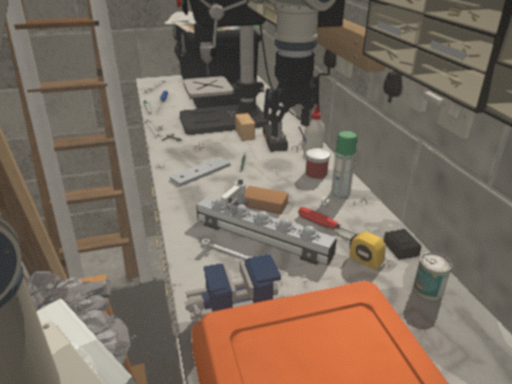

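View pics/b.png

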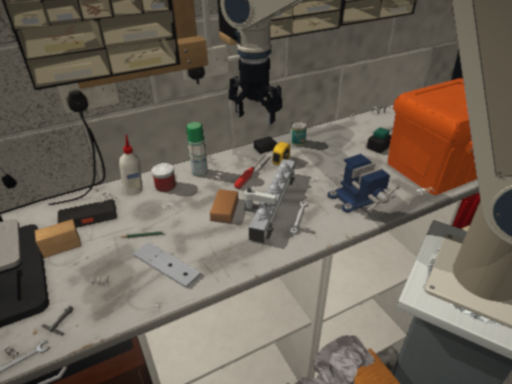

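View pics/w.png

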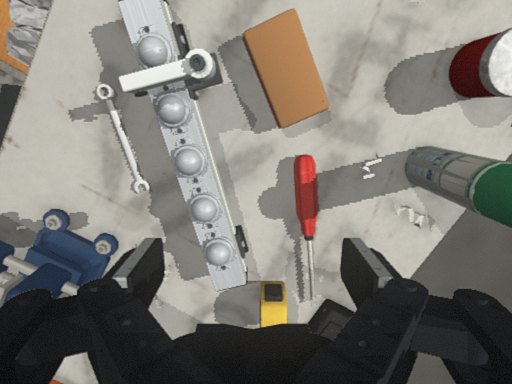

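The wrist view shows ball 1 at about (153,50), ball 2 (173,109), ball 3 (189,160), ball 4 (205,209) and ball 5 (219,252). The stop pivot is at (200,66) and its tip at (122,84). The sanding block and screwdriver lie behind the rail, the spanner in front, and the tape measure beyond the far end at (272,300).

```bash
cat > m.py <<'E'
from h import *
w=cam('wrist');g=cv2.cvtColor(w['img'],cv2.COLOR_RGB2GRAY)
k=cv2.resize(g,None,fx=4,fy=4,interpolation=cv2.INTER_CUBIC)
seed=[(153,50),(173,109),(189,160),(205,209),(219,252)]
P=[]
for u,v in seed:
    x0,y0=4*u-100,4*v-100
    roi=cv2.GaussianBlur(k[max(y0,0):y0+200,x0:x0+200],(0,0),2)
    c=cv2.HoughCircles(roi,cv2.HOUGH_GRADIENT_ALT,1.5,10,param1=100,param2=.5,minRadius=38,maxRadius=80)
    c=np.empty((0,3)) if c is None else c.reshape(-1,c.shape[-1])[:,:3]
    print((u,v),[((x+x0)/4,(y+max(y0,0))/4,r/4) for x,y,r in c.round(1)])
cv2.imwrite('pics/k.png',k[0:1160,320:1000][::2,::2])
ys=np.array([112,56,0,-56,-112])/1e3
px=np.array(seed,float)
Q=np.array([plane(w,u,v,.058) for u,v in px])[:,:2]
A=np.c_[np.ones(5),ys];s,r,_,_=np.linalg.lstsq(A,Q,rcond=None)
print('centre',s[0],'dir',s[1],np.linalg.norm(s[1]),'res mm',((A@s-Q)*1e3).round(1).tolist())
print('pivot',plane(w,200,65,.097),'tip',plane(w,122,84,.086))
E
python3 m.py
```

```text
(153, 50) [(np.float32(153.875), np.float32(52.0), np.float32(17.15)), (np.float32(153.875), np.float32(52.0), np.float32(14.675))]
(173, 109) [(np.float32(173.5), np.float32(107.25), np.float32(17.95)), (np.float32(172.0), np.float32(112.125), np.float32(14.9)), (np.float32(173.5), np.float32(107.25), np.float32(13.1))]
(189, 160) [(np.float32(190.25), np.float32(159.0), np.float32(14.35)), (np.float32(190.25), np.float32(159.0), np.float32(12.475))]
(205, 209) [(np.float32(205.875), np.float32(209.875), np.float32(16.6)), (np.float32(205.875), np.float32(209.875), np.float32(13.825))]
(219, 252) [(np.float32(219.5), np.float32(254.375), np.float32(11.55)), (np.float32(219.5), np.float32(254.375), np.float32(16.35))]
centre [0.55647128 0.01381606] dir [-0.2578224   0.97086517] 1.0045155873090967 res mm [[0.4, -0.4], [-0.7, 0.8], [0.3, -0.7], [-0.1, 0.7], [0.1, -0.4]]
pivot [0.57890038 0.10421802 0.097     ] tip [0.50474029 0.08950259 0.086     ]
```

View pics/k.png

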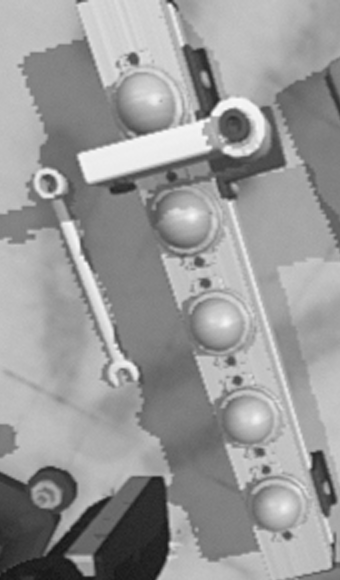

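The crop gives consistent geometry: ball spacing is within 0.5%, and pivot and tip are within 3 mm of the model. The arm crosses between balls 1 and 2. I'll close the fingers, align the tool with the rail and hover beside the arm.

Request:
{"fn": "drive_tool", "kwargs": {"motion": [[[0.02,-0.03,0.02,0,0,-0.08,1],[0.045,-0.06,0.045,0,0,-0.17,1],[0.067,-0.093,0.07,0,0,-0.26,1],[0.067,-0.093,0.07,0,0,-0.26,1],[0.067,-0.093,0.07,0,0,-0.26,1],[0.067,-0.093,0.07,0,0,-0.26,1],[0.067,-0.093,0.07,0,0,-0.26,1],[0.067,-0.093,0.07,0,0,-0.26,1]]], "squeeze": 20}}

```text
clock: 1.2
ee_pos: [0.5325, 0.0667, 0.1803]
tool_rot: [[-0.256, 0.967, 0.001], [0.967, 0.256, 0.0], [-0.0, 0.001, -1.0]]
wrist_force: [-0.3, 0.2, -0.7]
gripper_width: -0.0001
grip_force: 0.0
```

```bash
python3 - <<'E'
from h import *
s=robot.state();print(s['ee_pos'],s['tool_rot'].round(4).tolist(),s['gripper_width'],s['clock'],s['wrist_force'])
C=np.array([.5565,.0138]);ey=np.array([-.2567,.9665]);ex=np.array([ey[1],-ey[0]])
a=cam('scene');b=cam('side');out=[]
for c in(a,b):
    tip=s['ee_pos']+s['tool_rot'][:,2]*.019
    u,v=proj(c,tip);im=c['img'][:,:,::-1].copy()
    pts=[tip]+[np.r_[C+ey*y,.070] for y in(.112,.056,0,-.056,-.112)]+[np.r_[C+ex*.045+ey*.084,.097],np.r_[C-ex*.027+ey*.084,.097]]
    x0,y0=int(u)-60,int(v)-50
    im=cv2.resize(im[y0:y0+140,x0:x0+130],None,fx=4,fy=4,interpolation=cv2.INTER_CUBIC)
    for p in pts:
        q=proj(c,p);cv2.drawMarker(im,(int(4*(q[0]+.5-x0)),int(4*(q[1]+.5-y0))),(0,0,255),0,8,1)
    out.append(im[:,:390])
cv2.imwrite('pics/chk.png',np.hstack(out))
E
```

```text
[0.53247523 0.06674394 0.18030504] [[-0.2564, 0.9666, 0.0007], [0.9666, 0.2564, 0.0001], [-0.0001, 0.0007, -1.0]] -0.0001259667912728508 1.2 [-0.32363473  0.24376678 -0.74278203]
```

View pics/chk.png

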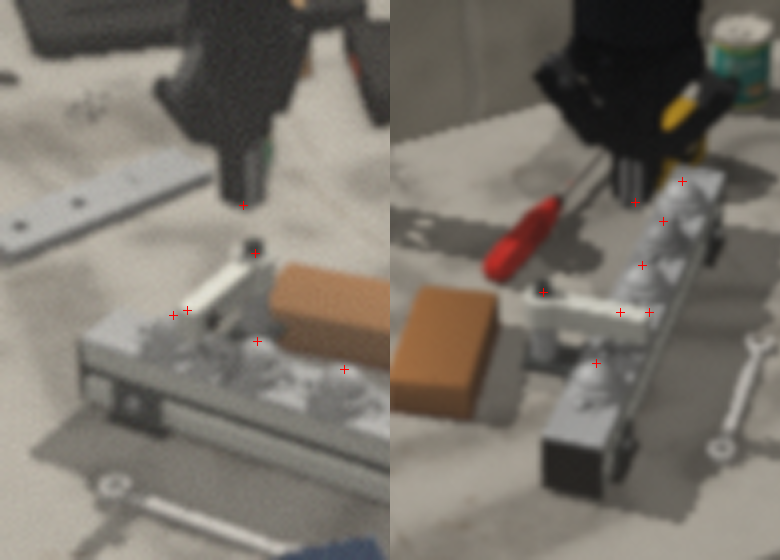

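Predicted ball tops, stop and fingertip agree with both fixed views: the tip is at (243,205) left and (635,203) right, and the ball 1 top is at (596,363). I'll lower beside the arm, with the tips 9 mm above the balls, then swing it.

Request:
{"fn": "drive_tool", "kwargs": {"motion": [[[0,0,0.03,0,0,0,1],[0,0,0.06,0,0,0,1],[0,0,0.082,0,0,0,1],[0,0,0.082,0,0,0,1]]]}}

```text
clock: 1.8
ee_pos: [0.5308, 0.0668, 0.0966]
tool_rot: [[-0.257, 0.966, -0.003], [0.966, 0.257, -0.0], [0.001, -0.003, -1.0]]
wrist_force: [-0.8, -0.7, -0.0]
gripper_width: -0.0002
grip_force: 0.0
```

Request:
{"fn": "drive_tool", "kwargs": {"motion": [[[0.005,0,0,0,0,0,1],[0.011,-0.001,0,0,0,0,1],[0.017,-0.003,0,0,0,0,1],[0.023,-0.004,0,0,0,0,1],[0.03,-0.005,0,0,0,0,1],[0.038,-0.005,0,0,0,0,1],[0.046,-0.002,0,0,0,0,1],[0.054,0.001,0,0,0,0,1],[0.062,0.006,0,0,0,0,1],[0.069,0.012,0,0,0,0,1]]]}}

```text
clock: 3.05
ee_pos: [0.5259, 0.1374, 0.0979]
tool_rot: [[-0.257, 0.966, -0.0], [0.966, 0.257, -0.0], [0.0, -0.0, -1.0]]
wrist_force: [-0.5, -0.8, -0.1]
gripper_width: 0.0003
grip_force: 0.6
```

Request:
{"fn": "drive_tool", "kwargs": {"motion": [[[0.006,0.008,0,0,0,0,1],[0.011,0.016,0,0,0,0,1],[0.014,0.023,0,0,0,0,1],[0.016,0.029,0,0,0,0,1],[0.016,0.029,0,0,0,0,1],[0.016,0.029,0,0,0,0,1]]]}}

```text
clock: 3.8
ee_pos: [0.5498, 0.1597, 0.098]
tool_rot: [[-0.257, 0.966, 0.0], [0.966, 0.257, 0.0], [0.0, 0.0, -1.0]]
wrist_force: [-0.4, 0.4, -0.1]
gripper_width: -0.0
grip_force: 0.0
```

Request:
{"fn": "drive_tool", "kwargs": {"motion": [[[0.002,-0.01,0,0,0,0,1],[0.005,-0.022,-0.01,0,0,0,1],[0.008,-0.031,-0.03,0,0,0,1],[0.008,-0.031,-0.06,0,0,0,1],[0.008,-0.031,-0.06,0,0,0,1],[0.008,-0.031,-0.06,0,0,0,1]]]}}

```text
clock: 4.55
ee_pos: [0.517, 0.1594, 0.1581]
tool_rot: [[-0.257, 0.966, -0.0], [0.966, 0.257, 0.0], [0.0, -0.0, -1.0]]
wrist_force: [-0.3, -0.4, 0.4]
gripper_width: 0.0002
grip_force: 0.0
```

```bash
python3 - <<'E'
from h import *
s=robot.state();print(s['ee_pos'],s['clock'],s['wrist_force'])
C=np.array([.5565,.0138]);ey=np.array([-.2567,.9665]);ex=np.array([ey[1],-ey[0]])
w=cam('wrist');b=cam('side');out=[]
P=[np.r_[C+ey*y,.070] for y in(.112,.056,0,-.056,-.112)]+[np.r_[C+ex*.045+ey*.084,.097]]
def mk(c,x0,y0,wd,ht,f):
    im=cv2.resize(c['img'][:,:,::-1][y0:y0+ht,x0:x0+wd],None,fx=f,fy=f,interpolation=cv2.INTER_CUBIC)
    for p in P:
        q=proj(c,p);cv2.drawMarker(im,(int(f*(q[0]+.5-x0)),int(f*(q[1]+.5-y0))),(0,0,255),0,8,1)
    return im
u,v=map(int,proj(b,P[0]))
cv2.imwrite('pics/d.png',np.hstack([mk(w,0,0,512,384,1),mk(b,u-30,v-55,96,128,3)]))
E
```

```text
[0.51702794 0.15937514 0.1580762 ] 4.55 [-0.32417935 -0.43267128  0.44832696]
```

View pics/d.png

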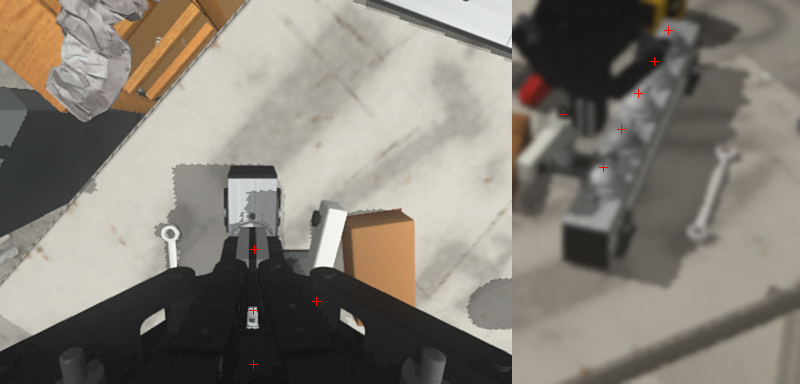

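The stop now lies behind ball 1, from about (325,270) to (335,205) in the wrist view and clear of the row. The rail is unmoved and the tool is centred over it. Next I lower to 4.5 mm below the ball tops, short of ball 1.

Request:
{"fn": "drive_tool", "kwargs": {"motion": [[[0,0,0.03,0,0,0,1],[0,0,0.055,0,0,0,1],[0,0,0.068,0,0,0,1],[0,0,0.0735,0,0,0,1],[0,0,0.0735,0,0,0,1],[0,0,0.0735,0,0,0,1],[0,0,0.0735,0,0,0,1]]]}}

```text
clock: 5.52
ee_pos: [0.5182, 0.1596, 0.0852]
tool_rot: [[-0.257, 0.966, 0.001], [0.966, 0.257, 0.0], [0.0, 0.001, -1.0]]
wrist_force: [-0.1, 0.4, 0.2]
gripper_width: 0.0004
grip_force: 0.0
```

Request:
{"fn": "drive_tool", "kwargs": {"motion": [[[-0.007,0,0,0,0,0,1],[-0.015,0,0,0,0,0,1],[-0.023,0,0,0,0,0,1],[-0.031,0,0,0,0,0,1],[-0.039,0,0,0,0,0,1]]]}}

```text
clock: 6.15
ee_pos: [0.5282, 0.1212, 0.0848]
tool_rot: [[-0.257, 0.966, 0.001], [0.966, 0.257, 0.0], [-0.0, 0.001, -1.0]]
wrist_force: [-0.9, 0.8, 4.4]
gripper_width: -0.0002
grip_force: 1.8
```

Fz is 4.4 N, so ball 1 is about 4–5 mm down, as intended. I continue the stroke.

Request:
{"fn": "drive_tool", "kwargs": {"motion": [[[-0.009,0,0,0,0,0,1],[-0.018,0,0,0,0,0,1],[-0.027,0,0,0,0,0,1],[-0.036,0,0,0,0,0,1],[-0.046,0,0,0,0,0,1],[-0.056,0,0,0,0,0,1]]]}}

```text
clock: 6.9
ee_pos: [0.5426, 0.0671, 0.0847]
tool_rot: [[-0.257, 0.966, 0.001], [0.966, 0.257, 0.0], [-0.0, 0.001, -1.0]]
wrist_force: [-0.5, 1.2, 3.9]
gripper_width: -0.0005
grip_force: 1.8
```

Request:
{"fn": "drive_tool", "kwargs": {"motion": [[[-0.009,0,0,0,0,0,1],[-0.018,0,0,0,0,0,1],[-0.027,0,0,0,0,0,1],[-0.036,0,0,0,0,0,1],[-0.046,0,0,0,0,0,1],[-0.056,0,0,0,0,0,1]]]}}

```text
clock: 7.65
ee_pos: [0.557, 0.013, 0.0848]
tool_rot: [[-0.257, 0.966, 0.001], [0.966, 0.257, 0.0], [-0.0, 0.001, -1.0]]
wrist_force: [-0.6, 1.5, 3.5]
gripper_width: 0.0003
grip_force: 1.8
```

Request:
{"fn": "drive_tool", "kwargs": {"motion": [[[-0.009,0,0,0,0,0,1],[-0.018,0,0,0,0,0,1],[-0.027,0,0,0,0,0,1],[-0.036,0,0,0,0,0,1],[-0.046,0,0,0,0,0,1],[-0.056,0,0,0,0,0,1]]]}}

```text
clock: 8.4
ee_pos: [0.5714, -0.0411, 0.0848]
tool_rot: [[-0.257, 0.966, 0.001], [0.966, 0.257, 0.0], [-0.0, 0.001, -1.0]]
wrist_force: [-1.1, 0.8, 2.9]
gripper_width: -0.0003
grip_force: 1.8
```

Request:
{"fn": "drive_tool", "kwargs": {"motion": [[[-0.009,0,0,0,0,0,1],[-0.018,0,0,0,0,0,1],[-0.027,0,0,0,0,0,1],[-0.036,0,0,0,0,0,1],[-0.046,0,0,0,0,0,1],[-0.056,0,0,0,0,0,1]]]}}

```text
clock: 9.15
ee_pos: [0.5858, -0.0953, 0.0848]
tool_rot: [[-0.257, 0.966, 0.001], [0.966, 0.257, -0.0], [-0.0, 0.001, -1.0]]
wrist_force: [-0.5, 1.3, 4.1]
gripper_width: 0.0002
grip_force: 1.8
```

Request:
{"fn": "drive_tool", "kwargs": {"motion": [[[-0.009,0,0,0,0,0,1],[-0.018,0,0,0,0,0,1],[-0.027,0,0,0,0,0,1],[-0.036,0,0,0,0,0,1],[-0.036,0,0,0,0,0,1]]]}}

```text
clock: 9.78
ee_pos: [0.5947, -0.1302, 0.0843]
tool_rot: [[-0.256, 0.967, -0.0], [0.967, 0.256, -0.0], [-0.0, -0.0, -1.0]]
wrist_force: [-0.0, -0.5, -0.2]
gripper_width: -0.0001
grip_force: 0.0
```

Request:
{"fn": "drive_tool", "kwargs": {"motion": [[[0,0,-0.02,0,0,0,1],[0,0,-0.05,0,0,0,1],[0,0,-0.1,0,0,0,1],[0,0,-0.15,0,0,0,1],[0,0,-0.15,0,0,0,1],[0,0,-0.15,0,0,0,1],[0,0,-0.15,0,0,0,1]]]}}

```text
clock: 10.65
ee_pos: [0.5937, -0.1291, 0.2335]
tool_rot: [[-0.257, 0.966, -0.002], [0.966, 0.257, 0.001], [0.001, -0.002, -1.0]]
wrist_force: [0.2, -0.3, 0.0]
gripper_width: 0.0002
grip_force: 0.0
```

```bash
python3 - <<'E'
from h import *
w=cam('wrist');b=cam('side')
C=np.array([.5565,.0138]);ey=np.array([-.2567,.9665]);ex=np.array([ey[1],-ey[0]])
im=w['img'][:,:,::-1].copy()
for y in(.112,.056,0,-.056,-.112):
    q=proj(w,np.r_[C+ey*y,.070]);cv2.drawMarker(im,(int(q[0]+.5),int(q[1]+.5)),(0,0,255),0,8,1)
cv2.imwrite('pics/e.png',np.hstack([im,cv2.resize(b['img'][125:253,210:306,::-1],None,fx=3,fy=3)]))
E
```

```text
(no output)
```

View pics/e.png

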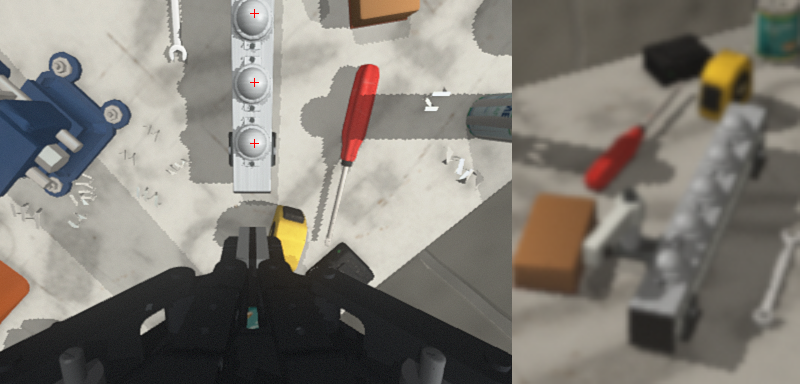

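All five balls gave 2.9–4.4 N and are up again, for example ball 5 at (254,144). The rail still matches the markers, the stop is at the back, and the bystanders look undisturbed.

```bash
python3 -c "
from plant import robot
print(robot.job_done())"
```

```text
the job is handed in; nothing more can be done
None
```

The job is handed in: the swing stop is at the back clear of the balls, all five balls were stroked in one continuous low pass (about 3–6 mm down by force and tip height) and sprang back, and the rail and everything else in view look undisturbed.

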